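# Put the light-sensitive flask away in its dark storage well

## Task

Slide the cover of the storage well fully open, lift the wire carrier by its grip block with the round flask riding loose in its ring, and lower it gently, without a drop or a knock, until it stands upright on the floor of the well. Then let go and slide the cover fully shut again. The flask must stay seated upright in the carrier all the way, and the bottle, dishes and conical flask on the bench must be left alone.

Things in the scene. Friction and masses are not known exactly. Their poses are not given: they have to be found in the camera images.
- well: White storage box fixed to the bench, 170 (x) x 320 (y) x 160 mm high. In its -y part is an open-topped square well, 130 x 130 mm inside and 142 mm deep, with walls 20 mm thick; the rest (y from +85 to +235 mm) is a solid deck, level with the rim, that the open cover slides onto. Origin: on the bench, under the centre of the well; x and y along the box's sides, z up.
- well_floor (a point): Centre of the top of the well's flat inner floor, 18 mm above the bench; axes as well. The floor is a cushioned rubber pad that sinks about 2 mm under the loaded carrier (2 N per mm, 6 mm at most).
- well_mouth (a point): Centre of the well's mouth, at rim height, 160 mm above the bench.
- cover (a joint): Sliding cover of the well, a flat grey plate 150 x 150 x 6 mm, its underside 2 mm above the rim. Value in m: 0 = fully shut (centred over the well), 0.15 = fully open; it slides along the box's +y to open. The well is wholly uncovered from 0.14. It stays where it is left; pushing it takes about 2 N.
- cover_handle (a point): Middle of the top edge of the cover's handle, an upright steel rib in the middle of the plate: 80 mm long (along the box's x), 12 mm thick (along y), 25 mm tall above the plate. It moves with the cover; its height is 193 mm above the bench.
- carrier: Steel wire carrier, loose, 0.25 kg, standing on the bench: a flat ring 80 mm in diameter and 6 mm thick with a 28 mm hole, two upright rods of 6 mm at y = +-36 mm, joined on top by a crossbar with a black grip block. 134 mm tall. Origin: centre of the ring's underside, z up, y along the crossbar.
- carrier_grip (a point): Centre of the carrier's grip block, 123 mm above the carrier's underside. The block is 14 mm thick (carrier x), 40 mm long (carrier y, along the crossbar) and 22 mm tall: pinch it from above across its 14 mm.
- carrier_seat (a point): Point on the carrier's axis, 29 mm above its underside, where the centre of the flask's round belly sits when the flask is seated in the ring.
- flask: Small amber glass round-bottomed flask, loose, riding in the carrier's ring: belly 54 mm in diameter, neck 18 mm and lip 23 mm in diameter, 88 mm tall; its lip ends 90 mm above the carrier's underside, 22 mm below the grip block. Origin: lowest point of the belly, z up along the neck. It is not fastened and rolls out if the carrier is tipped or jerked.
- flask_center (a point): Centre of the flask's round belly, 27 mm above its lowest point.
- wash_bottle: Bystander: white wash bottle with green cap and bent spout, 60 mm in diameter, 180 mm tall; origin under its centre.
- petri_pile: Bystander: pile of three petri dishes, 90 mm in diameter, 45 mm tall; origin under its centre.
- conical_flask: Bystander: conical glass flask, 72 mm wide at the foot, 105 mm tall; origin under its centre.
Not all that is in view belongs to the job. What is shaped like the carrier but yellow is not meant.

How it is judged:
By the outcome, as a careful person would: the job done as asked, in the order asked, and still so for the second after the job is handed in, with the robot touching nothing.
It also fails if it takes over 72 s, if anything falls off the work surface, if the arm or the gripper's body presses on something with over 40 N, if the wrist force passes 120 N, or if a joint passes its speed limit or range.

## Robot

A 6-joint arm with a two-finger parallel gripper is mounted at the origin on the work surface. World frame = base frame: x ahead of the robot, y to its left, z up, the work surface at z = 0. Lengths are in m, angles in degrees, forces in N, time in s.
With the tool pointing down it reaches from about 0.4 to 0.825 m from the base axis. Payload 7 kg.
Tool frame: the origin (TCP) lies between the finger pads; the fingertips stand ctrl.nose_length ahead of it and the grasp point (between the pads) lies 2 mm behind it (ctrl.nose_length is the distance from the TCP to the fingertips, in m); z points along the fingers, y is the line along which they close (so a half turn about z gives the same grasp; the last joint's range is limited). The gripper opens to 88 mm and grips with 3 to 60 N. Pads are 19 mm wide; open, the fingers measure 130 mm over their backs; the gripper's body (78 mm by 193 mm) begins 47 mm behind the grasp point.
Start: joints at [-54.826, 20.546, 0.682, 0, -70.136, -16.507], TCP at [0.216, -0.639, 0.244] pointing down, gripper open.
Joint ranges: [-176.03, 176.03], [-82.01, 121.73], [-58.28, 71.71], [-173.87, 95.51], [-174.79, -0.11], [-173.66, 173.66]. Speed limits (degrees/s): [136.94, 136.94, 172.46, 180, 180, 180].

## Interface

Orientations are given as [roll, pitch, yaw] about the fixed x, y, z axes, in that order (R = Rz(yaw) Ry(pitch) Rx(roll)).
In Python, from plant import ctrl gives the robot as it stands.
- The arm moves only by the tool apply_moves, never from a script. Its argument "commands" is a list of rows, each a list of 3 entries, a list of its own where there are three numbers: the shift along the world's x, y, z in cm, then the turn about the world's z in rad, then the closure, from 0 (fully open) to 1 (shut). In form: [[[x, y, z], turn, jaw], ...]. A call has 1 to 20 rows; each row is the pose to reach, as a shift and turn from the pose commanded when the call began; what a row does not reach only later rows make up. A row lasts 1/12 s, in which the tool goes at most 41.7 mm and 7.16 degrees, less where a joint would pass 70% of its speed; a pose out of reach is approached as far as the arm can. A call with a gripper value outside its range is refused whole. The fingers move at their own pace and stop on an object; the grip force is fixed at half the most. Time passes only in rows, so rows that repeat a pose let the fingers close. It gives the time, the measured TCP pose, the force, the opening and the grip force at its end, in the units of the state.
- ctrl.get_obs(): the state, without advancing time (a new reading comes with each control period).
- ctrl.snapshot(name): name is "scene" or "top" or "wrist"; returns a dict with "img" (384x512x3 uint8, red, green, blue), "fx", "fy", "cx", "cy" (pixels), "T" (4x4, takes a point from camera to world coordinates). Camera axes: x right, y up, looking along -z (the intrinsics and any distortion apply to the point x, -y, -z); pixel columns grow to the right and rows downward; lengths in m; the calibration is good to about 2 mm. A picture is of the moment at which its call begins. There is no depth.
- ctrl.close_job(): hands the job in; it is judged then, once.
Trained networks look in a picture, given as the dict that the camera call returned (one of the last four; its "shot" number tells which), for a name from the list of things; names that differ only in an ending like _2 or _b are one class to them, and where a whole thing is asked for, a point or a joint stands for the part that bears it (a point fixed in the world has none). Each returns a list of dicts, best first, with "score" (0 to 1); they miss things now and then, are a little off and sometimes report something else, mostly with a low value. They report only what shows in the picture. A call takes as long as a camera call. They do not tell look-alikes from the thing itself.
- ctrl.search_frame(picture, target): "at" ([column, row] in pixels, amid what is visible of it).
- ctrl.spot_point(picture, target): "at" ([column, row] in pixels: a listed point, or the origin of a listed thing).
The state is a dict: "clock": time; "joint_pos": joint angles; "qvel": joint speeds; "tau": joint torques, N m; "tool_pos": TCP position; "orientation": TCP orientation; "force": force on the tool from outside, world axes, zero at the start; "moment": the same for the moment, N m; "opening": finger opening in m; "gripper_force": force on a finger pad.
Only numpy, scipy, OpenCV 4.12 (cv2) and the standard library are available. Lean on these libraries where they do the work, as an engineer would, in place of code of your own. Each camera call takes 0.05 s, during which the arm holds its last target. There are 200 camera calls.

## Working session

There is one attempt and no reset: what is moved stays moved. The work goes in short steps, Python scripts to look and compute and a tool call to move; the robot and the scene stay as the last step left them, time stands still between calls to the robot, and variables do not carry over. Pictures are saved under pics/ and viewed, at most 10 in all, crops included, and the job is handed in when it is done.

Besides the shell and the picture viewer there is one more tool, called after "Request:" in YAML: its name, and indented under it one key for each argument. apply_moves: Moves the arm, as the interface text tells. Its arguments: {"type":"object","properties":{"commands":{"type":"array"}},"required":["commands"]}

```bash
mkdir -p pics; cat > h.py <<'E'
import numpy as np, cv2
from plant import ctrl
def ray(p,uv):
    T=np.array(p["T"]); d=np.array([(uv[0]-p["cx"])/p["fx"],-(uv[1]-p["cy"])/p["fy"],-1.])
    return T[:3,3],T[:3,:3]@d
def atz(p,uv,z):
    o,d=ray(p,uv); return o+d*(z-o[2])/d[2]
def tri(L):
    A=np.zeros((3,3));b=np.zeros(3)
    for o,d in L:
        d=d/np.linalg.norm(d);M=np.eye(3)-np.outer(d,d);A+=M;b+=M@o
    return np.linalg.solve(A,b)
def proj(p,X):
    T=np.array(p["T"]);c=T[:3,:3].T@(np.array(X)-T[:3,3]);return p["cx"]+p["fx"]*c[0]/-c[2],p["cy"]-p["fy"]*c[1]/-c[2]
E
python3 - <<'E'
from h import *
np.set_printoptions(precision=3,suppress=True)
P={n:ctrl.snapshot(n) for n in("scene","top")}
print([k for k in P["top"]],ctrl.nose_length)
for n,p in P.items(): cv2.imwrite(f"pics/{n}0.png",p["img"][:,:,::-1])
Z=dict(carrier_grip=.123,carrier=0,cover_handle=.193,well_mouth=.16,well=0,flask_center=.031,wash_bottle=0,petri_pile=0,conical_flask=0)
for t,z in Z.items():
  for n,p in P.items():
    for r in ctrl.spot_point(p,t)[:3]: print(t,n,round(r["score"],2),np.round(r["at"],1),atz(p,r["at"],z))
E
```

```text
['img', 'fx', 'fy', 'cx', 'cy', 'T', 'shot'] 0.017
carrier_grip scene 0.76 [140.4 238.8] [ 0.442 -0.36   0.123]
carrier_grip scene 0.62 [196.9 205.1] [ 0.461 -0.24   0.123]
carrier_grip top 0.91 [356.  253.5] [ 0.442 -0.356  0.123]
carrier_grip top 0.85 [303.  236.1] [ 0.466 -0.242  0.123]
carrier scene 0.92 [205.8 247.1] [ 0.466 -0.236  0.   ]
carrier scene 0.87 [153.4 285.7] [ 0.451 -0.366  0.   ]
carrier scene 0.69 [198.8 238.2] [ 0.437 -0.227  0.   ]
carrier top 0.78 [346.  259.8] [ 0.436 -0.364  0.   ]
carrier top 0.77 [297.4 242.6] [ 0.464 -0.244  0.   ]
cover_handle scene 0.76 [291.8 122.5] [0.5   0.023 0.193]
cover_handle top 0.69 [175.7 200.4] [0.498 0.022 0.193]
well_mouth scene 0.85 [287. 134.] [0.49  0.023 0.16 ]
well_mouth top 0.78 [179.5 204.7] [0.496 0.02  0.16 ]
well scene 0.57 [284.  192.4] [0.503 0.012 0.   ]
flask_center scene 0.82 [202.4 239.4] [ 0.466 -0.243  0.031]
flask_center top 0.48 [299.5 239.2] [ 0.469 -0.245  0.031]
wash_bottle scene 0.69 [275.5 369.7] [ 0.725 -0.355  0.   ]
wash_bottle top 0.81 [348.9 143.4] [ 0.733 -0.352  0.   ]
petri_pile scene 0.74 [139.1 230.2] [ 0.317 -0.289  0.   ]
petri_pile top 0.6 [311.4 309.4] [ 0.312 -0.29   0.   ]
conical_flask scene 0.59 [357.2 307.8] [ 0.784 -0.175  0.   ]
```

```bash
python3 - <<'E'
import cv2
for n in("scene","top"):
    i=cv2.imread(f"pics/{n}0.png"); cv2.imwrite(f"pics/{n}0b.png",cv2.resize(i,(800,600),interpolation=cv2.INTER_CUBIC))
E
```

```text
(no output)
```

View pics/scene0b.png

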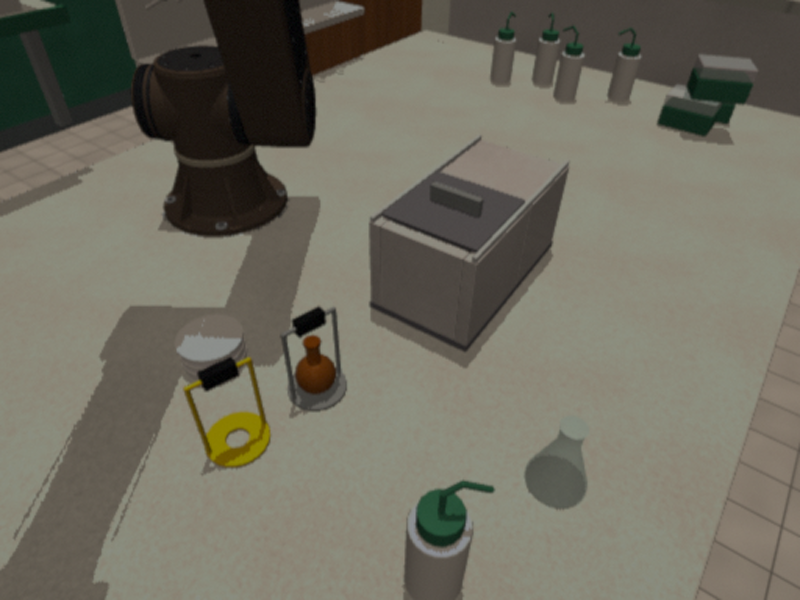

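View pics/top0b.png

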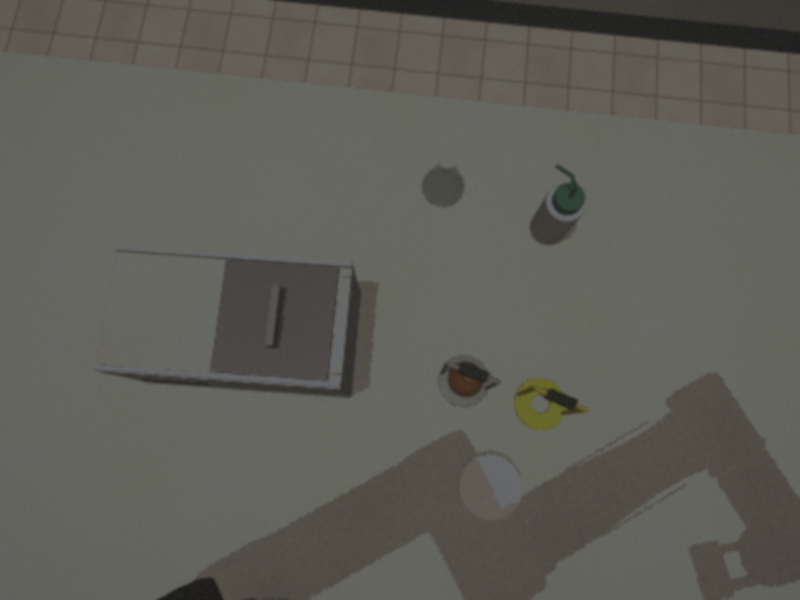

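The scene view shows the steel carrier with the amber flask (grip at about 310,321), the yellow look-alike (218,373), and the shut box with its handle (456,198). The top view shows them at about (470,374), (558,399) and (272,315). Next I'll measure the yaw angles.

```bash
python3 - <<'E'
from h import *
np.set_printoptions(precision=4,suppress=True)
p=ctrl.snapshot("top"); s=ctrl.snapshot("scene"); k=.64
c={n:atz(p,(u*k,v*k),.16)[:2] for n,(u,v) in dict(fl=(117,250),fr=(97,369),nl=(352,264),nr=(340,387)).items()}
print(c)
for a,b in(("nr","fr"),("nl","fl")):
    d=c[b]-c[a]; print("box yaw",np.degrees(np.arctan2(-d[0],d[1])),np.hypot(*d))
g=cv2.cvtColor(p["img"],cv2.COLOR_RGB2GRAY)
print(p["img"][200,176],p["img"][200,160],p["img"][240,302])
def blob(im,lo,hi,box):
    m=np.zeros(im.shape[:2],np.uint8);x0,y0,x1,y1=box
    m[y0:y1,x0:x1]=cv2.inRange(im[y0:y1,x0:x1],lo,hi)
    n,l,st,ce=cv2.connectedComponentsWithStats(m);i=1+np.argmax(st[1:,4]);q=np.argwhere(l==i)[:,::-1].astype(np.float32)
    return cv2.minAreaRect(q),ce[i],st[i]
for nm,pp,box in(("top",p,(285,225,325,250)),("scene",s,(180,190,220,220))):
    r,ce,st=blob(pp["img"],(0,0,0),(42,42,42),box);b=cv2.boxPoints(r)
    L=sorted([(np.linalg.norm(b[i]-b[(i+1)%4]),i) for i in range(4)])[:2]
    e=[(b[i]+b[(i+1)%4])/2 for _,i in L]; e=[atz(pp,q,.123) for q in e]
    d=e[0]-e[1]; d=d*np.sign(d[1]); print(nm,r,st,ce,e,"car yaw",np.degrees(np.arctan2(-d[0],d[1])),np.linalg.norm(d),atz(pp,ce,.123))
o=ctrl.get_obs();print(o["orientation"],o["tool_pos"],o["opening"])
E
```

```text
{'fl': array([0.5655, 0.2545]), 'fr': array([0.405 , 0.2448]), 'nl': array([ 0.5829, -0.0631]), 'nr': array([ 0.4184, -0.0697])}
box yaw 2.432240290765155 0.31476576758588715
box yaw 3.1258728016403308 0.31805362541219995
[72 70 65] [76 72 71] [38 38 36]
top ((302.4613342285156, 238.1005096435547), (17.58997344970703, 7.035989761352539), 21.037511825561523) [294 233  18  12 115] [302.3217 238.0261] [array([ 0.4661, -0.2233,  0.123 ]), array([ 0.4569, -0.259 ,  0.123 ])] car yaw -14.561745513688676 0.03687288807910951 [ 0.4616 -0.2408  0.123 ]
scene ((197.7000274658203, 205.40000915527344), (10.28591251373291, 21.466251373291016), 63.43495178222656) [188 197  20  18 215] [197.6326 205.4093] [array([ 0.4678, -0.2193,  0.123 ]), array([ 0.4572, -0.2604,  0.123 ])] car yaw -14.475006321427653 0.042417616649872626 [ 0.4623 -0.2403  0.123 ]
[-179.9966    0.0025 -161.3336] [ 0.2161 -0.6395  0.2436] 0.08748958062365193
```

Request:
apply_moves:
  commands:
    - [[28.2, 66, 1.6], -0.277, 0]
    - [[28.2, 66, 1.6], -0.277, 0]
    - [[28.2, 66, 1.6], -0.277, 0]
    - [[28.2, 66, 1.6], -0.277, 0]
    - [[28.2, 66, 1.6], -0.277, 0]
    - [[28.2, 66, 1.6], -0.277, 0]
    - [[28.2, 66, 1.6], -0.277, 0]
    - [[28.2, 66, 1.6], -0.277, 0]
    - [[28.2, 66, 1.6], -0.277, 0]
    - [[28.2, 66, 1.6], -0.277, 0]
    - [[28.2, 66, 1.6], -0.277, 0]
    - [[28.2, 66, 1.6], -0.277, 0]
    - [[28.2, 66, 1.6], -0.277, 0]
    - [[28.2, 66, 1.6], -0.277, 0]
    - [[28.2, 66, 1.6], -0.277, 0]
    - [[28.2, 66, 1.6], -0.277, 0]
    - [[28.2, 66, 1.6], -0.277, 0]
    - [[28.2, 66, 1.6], -0.277, 0]
    - [[28.2, 66, 1.6], -0.277, 0]
    - [[28.2, 66, 1.6], -0.277, 0]

```text
clock: 2.77
tool_pos: [0.4979, 0.0211, 0.2593]
orientation: [-180.0, -0.0, -177.1]
force: [-0.3, -0.2, 0.2]
opening: 0.0878
gripper_force: 0.0
```

```bash
python3 - <<'E'
from h import *
np.set_printoptions(precision=4,suppress=True)
o=ctrl.get_obs();print(o["orientation"],o["tool_pos"],o["joint_pos"],o["clock"])
w=ctrl.snapshot("wrist")
for r in ctrl.spot_point(w,"cover_handle")[:2]: print(r,atz(w,r["at"],.193))
print("tcp px",proj(w,[*o["tool_pos"][:2],.193]))
cv2.imwrite("pics/w1.png",w["img"][:,:,::-1])
E
```

```text
[-179.9885   -0.0376 -177.1075] [0.4979 0.0211 0.2593] [  25.0574    3.114   -19.6179   -0.0039  -67.3073 -112.1634] 2.7667
{'at': [264.6, 213.9], 'score': 0.75} [0.4972 0.0258 0.193 ]
tcp px (np.float64(257.4895186779107), np.float64(214.5948439983769))
```

View pics/w1.png

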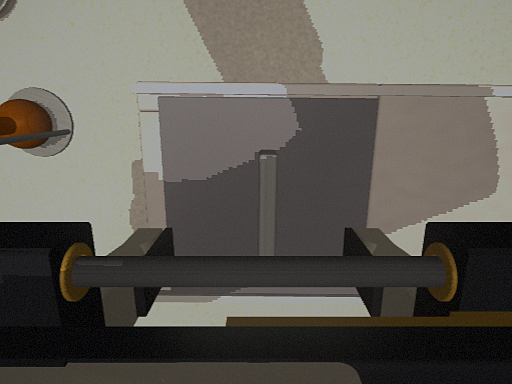

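The wrist view shows the handle as a vertical rib at column 268, aligned with the jaw and about 5 mm to +y of the TCP. I'll go down and pinch it.

Request:
apply_moves:
  commands:
    - [[0, 0.5, -3], 0, 0]
    - [[0, 0.5, -5], 0, 0]
    - [[0, 0.5, -6.9], 0, 0]
    - [[0, 0.5, -6.9], 0, 0]
    - [[0, 0.5, -6.9], 0, 0.5]
    - [[0, 0.5, -6.9], 0, 0.7]
    - [[0, 0.5, -6.9], 0, 0.8]
    - [[0, 0.5, -6.9], 0, 1]
    - [[0, 0.5, -6.9], 0, 1]
    - [[0, 0.5, -6.9], 0, 1]
    - [[0, 0.5, -6.9], 0, 1]
    - [[0, 0.5, -6.9], 0, 1]

```text
clock: 3.87
tool_pos: [0.4981, 0.0256, 0.1907]
orientation: [180.0, 0.0, -177.2]
force: [1.0, -0.6, 0.0]
opening: 0.0398
gripper_force: 0.0
```

Request:
apply_moves:
  commands:
    - [[0, 0, 0], 0, 1]
    - [[0, 0, 0], 0, 1]
    - [[0, 0, 0], 0, 1]
    - [[0, 0, 0], 0, 1]
    - [[0, 0, 0], 0, 1]
    - [[0, 0, 0], 0, 1]
    - [[0, 0, 0], 0, 1]
    - [[0, 0, 0], 0, 1]

```text
clock: 4.53
tool_pos: [0.498, 0.0256, 0.1905]
orientation: [180.0, -0.0, -177.2]
force: [0.4, 2.1, 0.5]
opening: 0.0118
gripper_force: 30.0
```

Request:
apply_moves:
  commands:
    - [[0, 0.5, 0], 0, 1]
    - [[-0.1, 1.5, 0], 0, 1]
    - [[-0.15, 3, 0], 0, 1]
    - [[-0.2, 4.5, 0], 0, 1]
    - [[-0.3, 6, 0], 0, 1]
    - [[-0.37, 7.5, 0], 0, 1]
    - [[-0.44, 9, 0], 0, 1]
    - [[-0.5, 10.5, 0], 0, 1]
    - [[-0.6, 12, 0], 0, 1]
    - [[-0.66, 13.3, 0], 0, 1]
    - [[-0.7, 14.2, 0], 0, 1]
    - [[-0.72, 14.7, 0], 0, 1]
    - [[-0.72, 14.7, 0], 0, 1]
    - [[-0.72, 14.7, 0], 0, 1]

```text
clock: 5.7
tool_pos: [0.4918, 0.1699, 0.1905]
orientation: [-179.6, 0.0, -177.2]
force: [12.8, -16.7, -4.8]
opening: 0.0115
gripper_force: 30.0
```

Request:
apply_moves:
  commands:
    - [[0.1, -0.25, 0], 0, 1]
    - [[0.1, -0.25, 0], 0, 1]
    - [[0.1, -0.25, 0], 0, 0.7]
    - [[0.1, -0.25, 0], 0, 0.5]
    - [[0.1, -0.25, 0], 0, 0]
    - [[0.1, -0.25, 0], 0, 0]
    - [[0.1, -0.25, 0], 0, 0]
    - [[0.1, -0.25, 0], 0, 0]
    - [[0.1, -0.25, 3], 0, 0]
    - [[0.1, -0.25, 7], 0, 0]
    - [[0.1, -0.25, 7], 0, 0]
    - [[0.1, -0.25, 7], 0, 0]

```text
clock: 6.7
tool_pos: [0.4929, 0.1709, 0.2631]
orientation: [179.8, 0.3, -177.2]
force: [-0.4, -0.0, -0.4]
opening: 0.0731
gripper_force: 0.0
```

```bash
python3 - <<'E'
from h import *
np.set_printoptions(precision=4,suppress=True)
o=ctrl.get_obs();print(o["orientation"],o["tool_pos"],o["opening"],o["force"])
w=ctrl.snapshot("wrist");p=ctrl.snapshot("top");s=ctrl.snapshot("scene")
for n,q in(("w",w),("top",p),("scene",s)):
  for t,z in(("well_mouth",.16),("cover_handle",.193),("well_floor",.018)):
    for r in ctrl.spot_point(q,t)[:1]: print(n,t,r,atz(q,r["at"],z))
a=cv2.resize(p["img"][130:270,40:240],(800,560),interpolation=cv2.INTER_CUBIC);cv2.imwrite("pics/t2.png",a[:,:,::-1])
E
```

```text
[ 179.8332    0.2513 -177.1923] [0.4929 0.1709 0.2631] 0.07308182116487537 [-0.3913 -0.0184 -0.3642]
w well_mouth {'at': [255.5, 207.7], 'score': 0.75} [0.5004 0.17   0.16  ]
w cover_handle {'at': [255.5, 208.0], 'score': 0.78} [0.49   0.1696 0.193 ]
w well_floor {'at': [127.9, 162.1], 'score': 0.92} [0.4973 0.0187 0.018 ]
top well_mouth {'at': [178.5, 206.1], 'score': 0.67} [0.4931 0.0217 0.16  ]
top cover_handle {'at': [100.0, 196.0], 'score': 0.7} [0.4898 0.1714 0.193 ]
top well_floor {'at': [192.0, 216.9], 'score': 0.78} [0.4939 0.0174 0.018 ]
scene well_mouth {'at': [287.7, 135.8], 'score': 0.89} [0.4957 0.0178 0.16  ]
scene cover_handle {'at': [322.8, 98.3], 'score': 0.91} [0.499  0.1649 0.193 ]
scene well_floor {'at': [134.3, 230.0], 'score': 0.48} [ 0.3239 -0.3032  0.018 ]
```

View pics/t2.png

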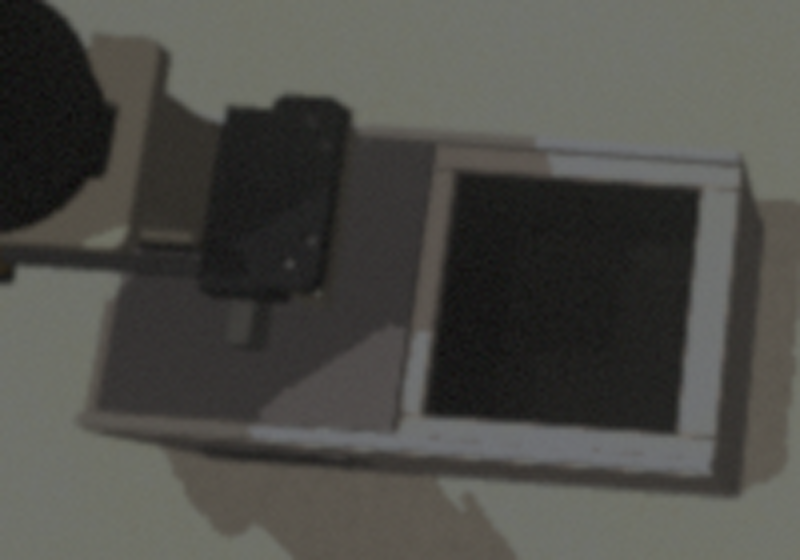

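The well is fully uncovered, with its mouth spanning about (424..700, 172..432) in the crop and the cover to its left. Next I'll go over the carrier.

Request:
apply_moves:
  commands:
    - [[-3.1, -41.1, 0], 1.268, 0]
    - [[-3.1, -41.1, 0], 1.268, 0]
    - [[-3.1, -41.1, 0], 1.268, 0]
    - [[-3.1, -41.1, 0], 1.268, 0]
    - [[-3.1, -41.1, 0], 1.268, 0]
    - [[-3.1, -41.1, 0], 1.268, 0]
    - [[-3.1, -41.1, 0], 1.268, 0]
    - [[-3.1, -41.1, 0], 1.268, 0]
    - [[-3.1, -41.1, 0], 1.268, 0]
    - [[-3.1, -41.1, 0], 1.268, 0]
    - [[-3.1, -41.1, 0], 1.268, 0]
    - [[-3.1, -41.1, 0], 1.268, 0]
    - [[-3.1, -41.1, 0], 1.268, 0]
    - [[-3.1, -41.1, 0], 1.268, 0]

```text
clock: 8.47
tool_pos: [0.4605, -0.2414, 0.2603]
orientation: [180.0, 0.0, -104.7]
force: [0.1, -0.6, 0.2]
opening: 0.0875
gripper_force: 0.0
```

```bash
python3 - <<'E'
from h import *
np.set_printoptions(precision=4,suppress=True)
o=ctrl.get_obs();print(o["orientation"],o["tool_pos"],o["opening"],o["force"])
w=ctrl.snapshot("wrist");p=ctrl.snapshot("top")
for r in ctrl.spot_point(w,"carrier_grip")[:2]: print(r,atz(w,r["at"],.123))
for r in ctrl.spot_point(p,"well_mouth")[:1]: print(r,atz(p,r["at"],.16))
C=[atz(p,(u/4+40,v/4+130),.16) for u,v in((456,172),(700,187),(680,432),(424,413))];print(C,np.mean(C,0))
print("tcp px",proj(w,[*o["tool_pos"][:2],.123]))
cv2.imwrite("pics/w3.png",w["img"][:,:,::-1])
E
```

```text
[ 179.972     0.0047 -104.7449] [ 0.4605 -0.2414  0.2603] 0.08750563532402103 [ 0.0838 -0.6483  0.2019]
{'at': [243.8, 35.7], 'score': 0.91} [ 0.44   -0.3609  0.123 ]
{'at': [257.2, 188.7], 'score': 0.78} [ 0.4611 -0.2403  0.123 ]
{'at': [178.3, 205.6], 'score': 0.9} [0.4941 0.0223 0.16  ]
[array([0.5568, 0.0839, 0.16  ]), array([ 0.5636, -0.044 ,  0.16  ]), array([ 0.4358, -0.0518,  0.16  ]), array([0.4304, 0.078 , 0.16  ])] [0.4966 0.0165 0.16  ]
tcp px (np.float64(257.50068770782156), np.float64(187.34825969580353))
```

View pics/w3.png

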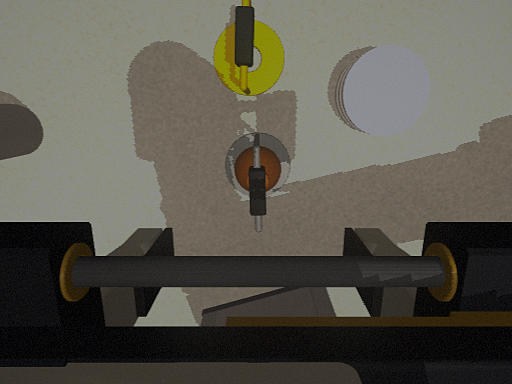

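The wrist view shows the grip block centred at (258,190), right under the TCP and aligned. I'll go down and close gently.

Request:
apply_moves:
  commands:
    - [[0.05, 0.1, -2], 0, 0]
    - [[0.05, 0.1, -4], 0, 0.1]
    - [[0.05, 0.1, -6], 0, 0.2]
    - [[0.05, 0.1, -8], 0, 0.3]
    - [[0.05, 0.1, -10], 0, 0.3]
    - [[0.05, 0.1, -11.5], 0, 0.3]
    - [[0.05, 0.1, -12.7], 0, 0.3]
    - [[0.05, 0.1, -13.4], 0, 0.4]
    - [[0.05, 0.1, -13.7], 0, 0.5]
    - [[0.05, 0.1, -13.7], 0, 0.6]
    - [[0.05, 0.1, -13.7], 0, 0.66]
    - [[0.05, 0.1, -13.7], 0, 0.7]
    - [[0.05, 0.1, -13.7], 0, 0.73]
    - [[0.05, 0.1, -13.7], 0, 0.75]
    - [[0.05, 0.1, -13.7], 0, 0.76]
    - [[0.05, 0.1, -13.7], 0, 0.77]
    - [[0.05, 0.1, -13.7], 0, 0.78]
    - [[0.05, 0.1, -13.7], 0, 0.79]
    - [[0.05, 0.1, -13.7], 0, 0.8]
    - [[0.05, 0.1, -13.7], 0, 0.81]

```text
clock: 10.33
tool_pos: [0.4613, -0.24, 0.1235]
orientation: [180.0, -0.0, -104.6]
force: [0.7, -1.1, -0.2]
opening: 0.0171
gripper_force: 0.0
```

Request:
apply_moves:
  commands:
    - [[0, 0, 0], 0, 0.82]
    - [[0, 0, 0], 0, 0.825]
    - [[0, 0, 0], 0, 0.83]
    - [[0, 0, 0], 0, 0.835]
    - [[0, 0, 0], 0, 0.84]
    - [[0, 0, 0], 0, 0.845]
    - [[0, 0, 0], 0, 0.85]
    - [[0, 0, 0], 0, 0.86]
    - [[0, 0, 0], 0, 0.9]
    - [[0, 0, 0], 0, 1]
    - [[0, 0, 0], 0, 1]
    - [[0, 0, 0], 0, 1]

```text
clock: 11.33
tool_pos: [0.4614, -0.24, 0.1236]
orientation: [-180.0, -0.0, -104.6]
force: [1.3, 0.1, -0.9]
opening: 0.0142
gripper_force: 30.0
```

Request:
apply_moves:
  commands:
    - [[0, 0, 0.1], 0, 1]
    - [[0, 0, 0.3], 0, 1]
    - [[0, 0, 0.6], 0, 1]
    - [[0, 0, 1.1], 0, 1]
    - [[0, 0, 1.8], 0, 1]
    - [[0, 0, 2.7], 0, 1]
    - [[0, 0, 3.8], 0, 1]
    - [[0, 0, 5], 0, 1]
    - [[0, 0, 6.4], 0, 1]
    - [[0, 0, 7.9], 0, 1]
    - [[0, 0, 9.5], 0, 1]
    - [[0, 0, 11.1], 0, 1]
    - [[0, 0, 12.7], 0, 1]
    - [[0, 0, 14.3], 0, 1]
    - [[0, 0, 15.9], 0, 1]
    - [[0, 0, 17.4], 0, 1]
    - [[0, 0, 18.7], 0, 1]
    - [[0, 0, 19.6], 0, 1]
    - [[0, 0, 20.2], 0, 1]
    - [[0, 0, 20.5], 0, 1]

```text
clock: 13.0
tool_pos: [0.4613, -0.24, 0.3296]
orientation: [-179.9, 0.0, -104.6]
force: [0.6, -0.5, -5.1]
opening: 0.0137
gripper_force: 30.0
```

```bash
python3 - <<'E'
from h import *
np.set_printoptions(precision=4,suppress=True)
o=ctrl.get_obs();print(o["orientation"],o["tool_pos"],o["joint_pos"],o["force"])
s=ctrl.snapshot("scene")
for t in("flask_center","carrier_grip","carrier_seat"):print([(r["at"],r["score"]) for r in ctrl.spot_point(s,t)[:2]])
t=o["tool_pos"];print([proj(s,[t[0],t[1],t[2]+d]) for d in(0,-.094,-.123)])
cv2.imwrite("pics/s4.png",cv2.resize(s["img"][80:300,100:350],(750,600))[:,:,::-1] if 0 else cv2.resize(s["img"][60:300,80:400],(800,600))[:,:,::-1])
E
```

```text
[-179.9301    0.0103 -104.5583] [ 0.4613 -0.24    0.3296] [ -5.8419   3.0766 -10.5046   0.0004 -76.3481  -8.7165] [ 0.5754 -0.5087 -5.1276]
[([188.1, 155.6], 0.97), ([192.5, 169.9], 0.48)]
[([182.8, 106.6], 0.89), ([140.8, 238.3], 0.56)]
[([189.4, 156.1], 0.92), ([147.2, 273.4], 0.8)]
[(np.float64(184.68497515305233), np.float64(105.96749364075781)), (np.float64(191.15112202962763), np.float64(156.61337982707207)), (np.float64(192.88656563578212), np.float64(170.20618571870344))]
```

View pics/s4.png

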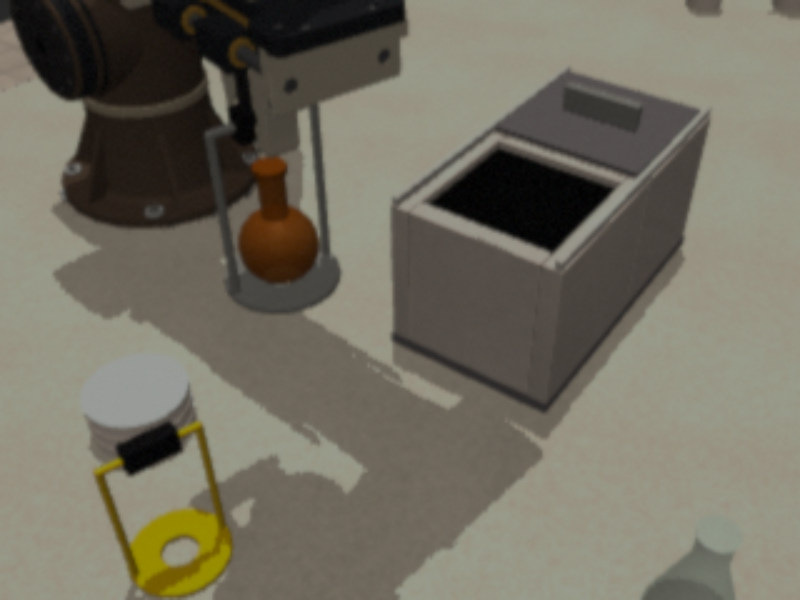

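The carrier hangs upright with the flask seated, at about (278,243) in the crop. The well is open. I'll move across smoothly.

Request:
apply_moves:
  commands:
    - [[0.03, 0.2, 0], 0, 1]
    - [[0.08, 0.6, 0], 0, 1]
    - [[0.16, 1.2, 0], 0, 1]
    - [[0.26, 2.0, 0], 0, 1]
    - [[0.4, 3.0, 0], 0, 1]
    - [[0.55, 4.2, 0], 0, 1]
    - [[0.74, 5.6, 0], 0, 1]
    - [[0.95, 7.1, 0], 0, 1]
    - [[1.17, 8.8, 0], 0, 1]
    - [[1.4, 10.5, 0], 0, 1]
    - [[1.62, 12.2, 0], 0, 1]
    - [[1.84, 13.9, 0], 0, 1]
    - [[2.07, 15.6, 0], 0, 1]
    - [[2.29, 17.2, 0], 0, 1]
    - [[2.52, 18.9, 0], 0, 1]
    - [[2.73, 20.5, 0], 0, 1]
    - [[2.91, 21.9, 0], 0, 1]
    - [[3.07, 23.1, 0], 0, 1]
    - [[3.2, 24.1, 0], 0, 1]
    - [[3.31, 24.9, 0], 0, 1]

```text
clock: 14.87
tool_pos: [0.4944, 0.0103, 0.3286]
orientation: [-180.0, 0.0, -104.5]
force: [0.5, 0.5, -2.5]
opening: 0.0137
gripper_force: 30.0
```

Request:
apply_moves:
  commands:
    - [[0.08, 0.6, 0], 0, 1]
    - [[0.13, 0.95, 0], 0, 1]
    - [[0.14, 1.05, 0], 0, 1]
    - [[0.14, 1.05, 0], 0, 1]
    - [[0.14, 1.05, 0], 0, 1]
    - [[0.14, 1.05, 0], 0, 1]
    - [[0.14, 1.05, 0], 0, 1]

```text
clock: 15.45
tool_pos: [0.4958, 0.0191, 0.3286]
orientation: [-180.0, -0.0, -104.6]
force: [0.9, 0.1, -4.0]
opening: 0.014
gripper_force: 30.0
```

```bash
python3 - <<'E'
from h import *
np.set_printoptions(precision=4,suppress=True)
o=ctrl.get_obs();print(o["orientation"],o["tool_pos"],o["force"])
s=ctrl.snapshot("scene");p=ctrl.snapshot("top");w=ctrl.snapshot("wrist")
t=o["tool_pos"]
for n,q in(("s",s),("t",p),("w",w)):
  for k in("flask_center","well_mouth"):print(n,k,[(r["at"],round(r["score"],2),atz(q,r["at"],t[2]-.092 if k[0]=="f" else .16)) for r in ctrl.spot_point(q,k)[:1]])
a=cv2.resize(s["img"][30:230,180:380],(600,600));b=cv2.resize(p["img"][150:250,130:230],(200,600//3))
c=np.zeros((600,800,3),np.uint8);c[:,:600]=a;c[:200,600:]=b;c[200:350,600:]=cv2.resize(w["img"],(200,150));cv2.imwrite("pics/s5.png",c[:,:,::-1])
E
```

```text
[-179.9987   -0.0009 -104.5892] [0.4958 0.0191 0.3286] [ 0.8841  0.0989 -4.0326]
s flask_center [([289.7, 103.6], 0.66, array([0.4926, 0.02  , 0.2366]))]
s well_mouth [([289.4, 137.2], 0.63, array([0.5018, 0.0153, 0.16  ]))]
t flask_center [([176.1, 193.8], 0.74, array([0.503 , 0.0124, 0.2366]))]
t well_mouth [([176.7, 204.7], 0.73, array([0.4956, 0.0259, 0.16  ]))]
w flask_center [([257.0, 204.5], 0.75, array([0.4965, 0.0207, 0.2366]))]
w well_mouth [([256.3, 158.1], 0.35, array([ 0.4919, -0.001 ,  0.16  ]))]
```

View pics/s5.png

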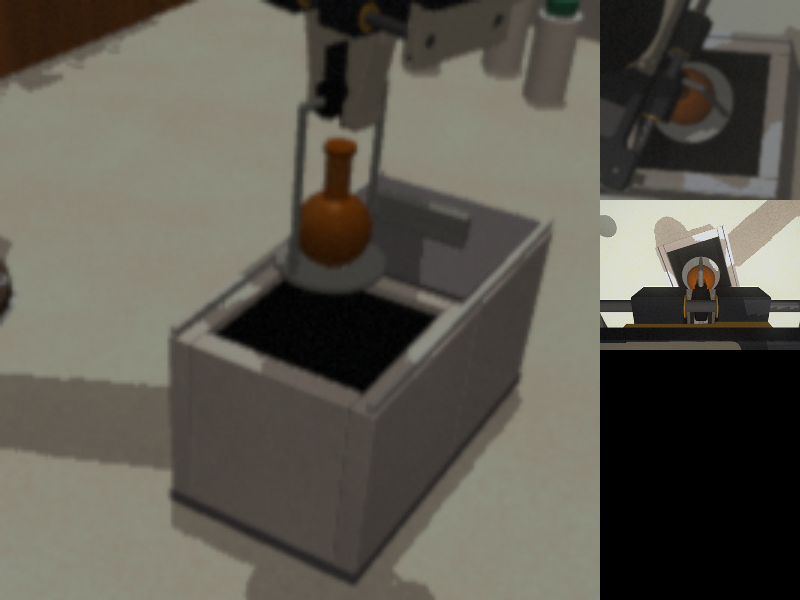

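The flask is seated and the carrier is centred over the well in all three views. I'll lower it to just above the pad.

Request:
apply_moves:
  commands:
    - [[0, 0, -0.2], 0, 1]
    - [[0, 0, -0.6], 0, 1]
    - [[0, 0, -1.2], 0, 1]
    - [[0, 0, -2.1], 0, 1]
    - [[0, 0, -3.3], 0, 1]
    - [[0, 0, -4.7], 0, 1]
    - [[0, 0, -6.2], 0, 1]
    - [[0, 0, -7.7], 0, 1]
    - [[0, 0, -9.2], 0, 1]
    - [[0, 0, -10.7], 0, 1]
    - [[0, 0, -12.1], 0, 1]
    - [[0, 0, -13.4], 0, 1]
    - [[0, 0, -14.5], 0, 1]
    - [[0, 0, -15.4], 0, 1]
    - [[0, 0, -16.1], 0, 1]
    - [[0, 0, -16.7], 0, 1]
    - [[0, 0, -17.2], 0, 1]
    - [[0, 0, -17.5], 0, 1]
    - [[0, 0, -17.7], 0, 1]
    - [[0, 0, -17.8], 0, 1]

```text
clock: 17.57
tool_pos: [0.4959, 0.0195, 0.1506]
orientation: [-180.0, 0.0, -104.5]
force: [0.4, -0.2, -4.1]
opening: 0.014
gripper_force: 30.0
```

Request:
apply_moves:
  commands:
    - [[0, 0, -0.05], 0, 1]
    - [[0, 0, -0.1], 0, 1]
    - [[0, 0, -0.15], 0, 1]
    - [[0, 0, -0.2], 0, 1]
    - [[0, 0, -0.25], 0, 1]
    - [[0, 0, -0.3], 0, 1]
    - [[0, 0, -0.35], 0, 1]
    - [[0, 0, -0.4], 0, 1]
    - [[0, 0, -0.45], 0, 1]
    - [[0, 0, -0.5], 0, 1]
    - [[0, 0, -0.5], 0, 1]
    - [[0, 0, -0.5], 0, 1]
    - [[0, 0, -0.5], 0, 1]

```text
clock: 18.65
tool_pos: [0.4958, 0.0195, 0.1456]
orientation: [-180.0, 0.0, -104.6]
force: [0.5, 1.0, -4.6]
opening: 0.0139
gripper_force: 30.0
```

Request:
apply_moves:
  commands:
    - [[0, 0, -0.04], 0, 1]
    - [[0, 0, -0.08], 0, 1]
    - [[0, 0, -0.12], 0, 1]
    - [[0, 0, -0.16], 0, 1]
    - [[0, 0, -0.2], 0, 1]
    - [[0, 0, -0.24], 0, 1]
    - [[0, 0, -0.28], 0, 1]
    - [[0, 0, -0.32], 0, 1]
    - [[0, 0, -0.36], 0, 1]
    - [[0, 0, -0.4], 0, 1]
    - [[0, 0, -0.44], 0, 1]
    - [[0, 0, -0.48], 0, 1]
    - [[0, 0, -0.5], 0, 1]
    - [[0, 0, -0.5], 0, 1]
    - [[0, 0, -0.5], 0, 1]
    - [[0, 0, -0.5], 0, 1]

```text
clock: 19.98
tool_pos: [0.4959, 0.0195, 0.1407]
orientation: [-180.0, 0.0, -104.6]
force: [-0.8, -0.7, -2.6]
opening: 0.0137
gripper_force: 30.0
```

Contact is starting, about 1.5 N off the load. I'll go down about 1 mm more so the pad takes all the weight.

Request:
apply_moves:
  commands:
    - [[0, 0, -0.03], 0, 1]
    - [[0, 0, -0.06], 0, 1]
    - [[0, 0, -0.09], 0, 1]
    - [[0, 0, -0.11], 0, 1]
    - [[0, 0, -0.11], 0, 1]
    - [[0, 0, -0.11], 0, 1]
    - [[0, 0, -0.11], 0, 1]

```text
clock: 20.57
tool_pos: [0.4959, 0.0195, 0.1395]
orientation: [-180.0, 0.0, -104.6]
force: [-2.5, 0.2, 0.2]
opening: 0.0139
gripper_force: 30.0
```

The load is now on the pad. I'll release gently.

Request:
apply_moves:
  commands:
    - [[0, 0, 0], 0, 0.84]
    - [[0, 0, 0], 0, 0.83]
    - [[0, 0, 0], 0, 0.82]
    - [[0, 0, 0], 0, 0.8]
    - [[0, 0, 0], 0, 0.77]
    - [[0, 0, 0], 0, 0.73]
    - [[0, 0, 0], 0, 0.68]
    - [[0, 0, 0], 0, 0.63]
    - [[0, 0, 0], 0, 0.6]
    - [[0, 0, 0], 0, 0.6]
    - [[0, 0, 0], 0, 0.6]
    - [[0, 0, 0], 0, 0.6]
    - [[0, 0, 0], 0, 0.6]

```text
clock: 21.65
tool_pos: [0.4958, 0.0195, 0.1395]
orientation: [180.0, -0.0, -104.6]
force: [0.2, 0.5, -0.2]
opening: 0.035
gripper_force: 0.0
```

Request:
apply_moves:
  commands:
    - [[0, 0, 0.2], 0, 0.6]
    - [[0, 0, 0.5], 0, 0.6]
    - [[0, 0, 1], 0, 0.6]
    - [[0, 0, 1.8], 0, 0.6]
    - [[0, 0, 2.8], 0, 0.6]
    - [[0, 0, 4], 0, 0.6]
    - [[0, 0, 5.5], 0, 0.6]
    - [[0, 0, 7], 0, 0.6]
    - [[0, 0, 9], 0, 0.3]
    - [[0, 0, 11], 0, 0.1]
    - [[0, 0, 12], 0, 0]
    - [[0, 0, 12], 0, 0]
    - [[0, 0, 12], 0, 0]

```text
clock: 22.73
tool_pos: [0.4958, 0.0197, 0.26]
orientation: [-179.9, 0.1, -104.6]
force: [-0.3, 0.1, 0.2]
opening: 0.0627
gripper_force: 0.0
```

```bash
python3 - <<'E'
from h import *
np.set_printoptions(precision=4,suppress=True)
o=ctrl.get_obs();print(o["orientation"],o["tool_pos"],o["force"],o["joint_pos"],o["opening"])
s=ctrl.snapshot("scene");w=ctrl.snapshot("wrist")
for k,z in(("flask_center",.045),("carrier_grip",.139),("carrier_seat",.045)):print(k,[(r["at"],round(r["score"],2),atz(w,r["at"],z)) for r in ctrl.spot_point(w,k)[:1]])
for k,z in(("cover_handle",.193),):print(k,[(r["at"],round(r["score"],2),atz(s,r["at"],z)) for r in ctrl.spot_point(s,k)[:1]])
c=np.zeros((384,800,3),np.uint8);c[:,:512]=w["img"];c[:288,512:]=cv2.resize(s["img"][50:200,210:360],(288,288));
cv2.imwrite("pics/w6.png",cv2.convertScaleAbs(c[:,:,::-1],alpha=1.4))
E
```

```text
[-179.9444    0.0678 -104.5594] [0.4958 0.0197 0.26  ] [-0.2816  0.1265  0.1999] [ 24.9945   2.798  -19.8559  -0.0183 -67.26   -39.5468] 0.06265344828591043
flask_center [([257.0, 171.2], 0.63, array([0.4965, 0.0206, 0.045 ]))]
carrier_grip [([257.4, 190.6], 0.83, array([0.4951, 0.018 , 0.139 ]))]
carrier_seat []
cover_handle [([320.1, 97.9], 0.6, array([0.4929, 0.1626, 0.193 ]))]
```

View pics/w6.png

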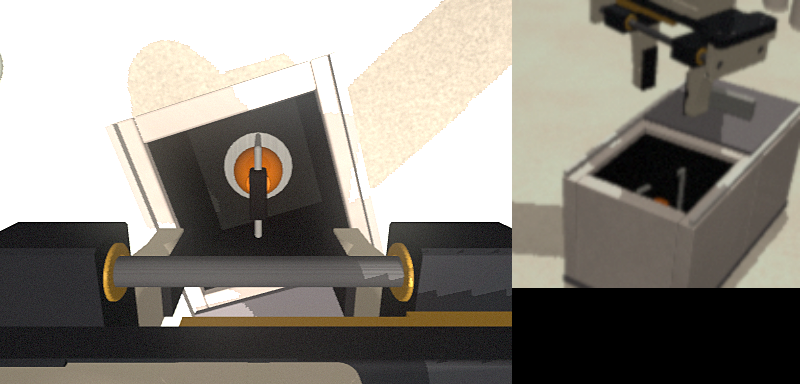

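The wrist view shows the carrier standing free and upright on the pad, with the flask seated at (258,170). Next I'll close the cover.

Request:
apply_moves:
  commands:
    - [[-0.4, 15.05, 0.5], -1.268, 0]
    - [[-0.4, 15.05, 0.5], -1.268, 0]
    - [[-0.4, 15.05, 0.5], -1.268, 0]
    - [[-0.4, 15.05, 0.5], -1.268, 0]
    - [[-0.4, 15.05, 0.5], -1.268, 0]
    - [[-0.4, 15.05, 0.5], -1.268, 0]
    - [[-0.4, 15.05, 0.5], -1.268, 0]
    - [[-0.4, 15.05, 0.5], -1.268, 0]
    - [[-0.4, 15.05, 0.5], -1.268, 0]
    - [[-0.4, 15.05, 0.5], -1.268, 0]
    - [[-0.4, 15.05, 0.5], -1.268, 0]
    - [[-0.4, 15.05, 0.5], -1.268, 0]
    - [[-0.4, 15.05, 0.5], -1.268, 0]
    - [[-0.4, 15.05, -3], -1.268, 0.2]
    - [[-0.4, 15.05, -5.5], -1.268, 0.4]
    - [[-0.4, 15.05, -6.9], -1.268, 0.5]
    - [[-0.4, 15.05, -6.9], -1.268, 0.6]
    - [[-0.4, 15.05, -6.9], -1.268, 0.7]
    - [[-0.4, 15.05, -6.9], -1.268, 0.8]
    - [[-0.4, 15.05, -6.9], -1.268, 1]

```text
clock: 24.7
tool_pos: [0.4925, 0.1705, 0.1918]
orientation: [179.9, 0.1, -177.2]
force: [0.3, 0.2, 0.2]
opening: 0.0462
gripper_force: 0.0
```

Request:
apply_moves:
  commands:
    - [[0, 0, 0], 0, 1]
    - [[0, 0, 0], 0, 1]
    - [[0, 0, 0], 0, 1]
    - [[0, 0, 0], 0, 1]
    - [[0, 0, 0], 0, 1]
    - [[0, 0, 0], 0, 1]
    - [[0, 0, 0], 0, 1]
    - [[0, 0, 0], 0, 1]
    - [[0, 0, 0], 0, 1]
    - [[0, 0, 0], 0, 1]
    - [[0, 0, 0], 0, 1]
    - [[0, 0, 0], 0, 1]

```text
clock: 25.7
tool_pos: [0.4918, 0.1697, 0.1906]
orientation: [-180.0, -0.0, -177.2]
force: [0.0, -5.3, 4.3]
opening: 0.0118
gripper_force: 30.0
```

Request:
apply_moves:
  commands:
    - [[0.02, -0.5, 0], 0, 1]
    - [[0.06, -1.5, 0], 0, 1]
    - [[0.13, -3, 0], 0, 1]
    - [[0.2, -4.5, 0], 0, 1]
    - [[0.26, -6, 0], 0, 1]
    - [[0.32, -7.5, 0], 0, 1]
    - [[0.39, -9, 0], 0, 1]
    - [[0.45, -10.5, 0], 0, 1]
    - [[0.52, -12, 0], 0, 1]
    - [[0.57, -13.2, 0], 0, 1]
    - [[0.61, -14, 0], 0, 1]
    - [[0.63, -14.5, 0], 0, 1]
    - [[0.65, -14.8, 0], 0, 1]
    - [[0.65, -15, 0], 0, 1]
    - [[0.65, -15.1, 0], 0, 1]
    - [[0.65, -15.1, 0], 0, 1]
    - [[0.65, -15.1, 0], 0, 1]

```text
clock: 27.12
tool_pos: [0.4981, 0.0197, 0.1906]
orientation: [179.9, 0.0, -177.2]
force: [-3.2, 2.3, 6.0]
opening: 0.012
gripper_force: 30.0
```

Request:
apply_moves:
  commands:
    - [[0, -0.07, 0], 0, 1]
    - [[0, -0.14, 0], 0, 1]
    - [[0, -0.2, 0], 0, 1]
    - [[0, -0.25, 0], 0, 1]
    - [[0, -0.25, 0], 0, 1]
    - [[0, -0.25, 0], 0, 1]

```text
clock: 27.62
tool_pos: [0.4982, 0.0196, 0.1906]
orientation: [179.7, 0.1, -177.2]
force: [-8.3, 14.2, 7.9]
opening: 0.0116
gripper_force: 30.0
```

At the stop: 14 N and no further travel. I'll take the load off, let go and rise.

Request:
apply_moves:
  commands:
    - [[0, 0.2, 0], 0, 1]
    - [[0, 0.2, 0], 0, 1]
    - [[0, 0.2, 0], 0, 0.8]
    - [[0, 0.2, 0], 0, 0.7]
    - [[0, 0.2, 0], 0, 0.5]
    - [[0, 0.2, 0], 0, 0.5]
    - [[0, 0.2, 0], 0, 0.5]
    - [[0, 0.2, 0], 0, 0.5]
    - [[0, 0.2, 0], 0, 0.5]
    - [[0, 0.2, 1], 0, 0.5]
    - [[0, 0.2, 3], 0, 0.5]
    - [[0, 0.2, 6], 0, 0.5]
    - [[0, 0.2, 10], 0, 0.5]
    - [[-5, 0.2, 14], 0, 0.5]
    - [[-8, 0.2, 14], 0, 0.5]
    - [[-8, 0.2, 14], 0, 0.5]
    - [[-8, 0.2, 14], 0, 0.5]
    - [[-8, 0.2, 14], 0, 0.5]

```text
clock: 29.12
tool_pos: [0.4181, 0.0186, 0.3317]
orientation: [179.9, 0.1, -177.2]
force: [0.7, 0.9, 0.6]
opening: 0.0438
gripper_force: 0.0
```

```bash
python3 - <<'E'
from h import *
np.set_printoptions(precision=4,suppress=True)
o=ctrl.get_obs();print(o["tool_pos"],o["force"],o["opening"],o["clock"])
s=ctrl.snapshot("scene");w=ctrl.snapshot("wrist")
for n,q in(("s",s),("w",w)):print([(r["at"],round(r["score"],2),atz(q,r["at"],.193)) for r in ctrl.spot_point(q,"cover_handle")[:1]])
c=np.zeros((384,800,3),np.uint8);c[:,:512]=s["img"];c[:216,512:]=cv2.resize(w["img"],(288,216))
cv2.imwrite("pics/f7.png",c[:,:,::-1])
E
```

```text
[0.4181 0.0186 0.3317] [0.7462 0.9109 0.5573] 0.04379960521608101 29.1167
[([288.4, 121.5], 0.56, array([0.4921, 0.0218, 0.193 ]))]
[]
```

View pics/f7.png

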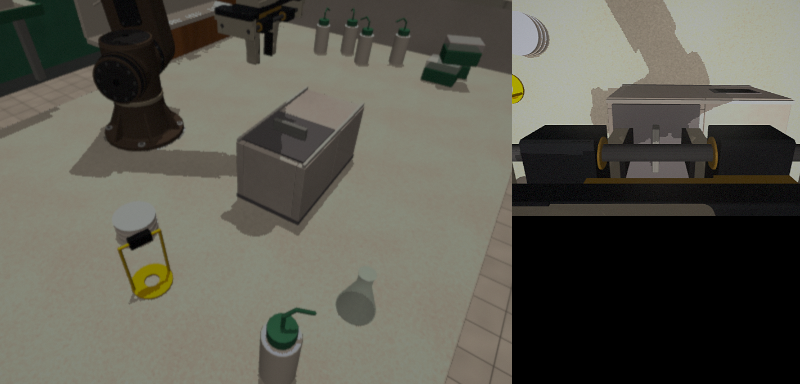

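The cover is shut with its handle at (290,128), the bystanders are where they were, and the gripper is clear. I'll hand in now.

```bash
python3 -c "
from plant import ctrl
print(ctrl.close_job())"
```

```text
the job is handed in; nothing more can be done
None
```

The job is handed in at about 29 s on the robot clock: the carrier stood upright on the well floor with the flask seated when last seen before closing, the cover is shut to its stop, and the bottle, dishes and conical flask were not touched.

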